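# Set the iris ring to the set-point tab and store it

## Robot

A 6-joint arm with a two-finger parallel gripper is mounted at the origin on a cart in front of the work surface, level with it; the furniture and walls round the work are solid. World frame = base frame: x ahead of the robot, y to its left, z up, the work surface at z = 0. Lengths are in m, angles in rad, forces in N, time in s.
With the tool pointing down it reaches from about 0.225 to 0.725 m from the base axis. Payload 3.1 kg.
Tool frame: the origin (TCP) lies at the very end of the fingers, on their centre line; the grasp point (between the pads) lies 19 mm behind it; z points along the fingers, y is the line along which they close (so a half turn about z gives the same grasp; the last joint's range is limited). The gripper opens to 85 mm and grips with 20 to 120 N. Pads are 22 mm wide; open, the fingers measure 114 mm over their backs; the gripper's body (76 mm by 85 mm) begins 54 mm behind the grasp point. The pads swing forward as they close: fully open they stand 13 mm farther back than shut.
Start: joints at [-1.311, 0.048, 0.099, 1.622, 0, 1.443], TCP at [0.199, -0.486, 0.2] pointing down, gripper open.
Joint ranges: [-2.91, 2.91], [-0.99, 1.94], [-1.21, 1.42], [-2.12, 2.29], [-1.49, 1.47], [-3.14, 3.14]. Speed limits (rad/s): [2.79, 2.79, 3.14, 3.14, 3.14, 3.14].

## Interface

Orientations are given as a rotation vector (axis times angle).
In Python, from plant import r gives the robot as it stands.
- The arm moves only by the tool servo_tool, never from a script. Its argument "moves" is a list of rows, each a list of 2 entries, a list of its own where there are three numbers: the shift along the tool's x, y, z in mm, then the turn about the tool's z in rad. In form: [[[x, y, z], roll], ...]. A call has 1 to 20 rows; each row is the pose to reach, as a shift and turn from the pose commanded when the call began, along the tool's axes at that moment; what a row does not reach only later rows make up. A row lasts 1/10 s, in which the tool goes at most 50 mm and 8.59 degrees, less where a joint would pass 70% of its speed; a pose out of reach is approached as far as the arm can. A call with a gripper value outside its range is refused whole. "claw" is the closure, from -1 (fully open) to 1 (shut), set as the call begins (left out, the last holds). The fingers move at their own pace and stop on an object; "grip_force" is the grip in N (left out, the last holds). Time passes only in rows, so rows that repeat a pose let the fingers close. It gives the time, the measured TCP pose, the force, the opening and the grip force at its end, in the units of the state.
- r.read_state(): the state, without advancing time (a new reading comes with each control period).
- r.read_camera(name): name is "scene" or "side" or "wrist"; returns the picture (384x512x3 uint8, blue, green, red); there is no depth.
- r.get_calibration(name): a dict with "fovy" (degrees; the focal length in pixels is half the picture's height over the tangent of half this angle, whatever the lens; pixels are square), "cx", "cy" (the principal point, pixels), "pose" (4x4, takes a point from camera to world coordinates); the wrist camera has in their place "mount" (4x4, takes a point from camera to tool coordinates, whose origin is the TCP and whose axes are the flange's). Camera axes: x right, y up, looking along -z (the intrinsics and any distortion apply to the point x, -y, -z); pixel columns grow to the right and rows downward; lengths in m; the calibration is good to about 2 mm. The wrist camera is an equidistant fisheye: a pixel r from the principal point sees the ray r / f radians off the axis. A picture is of the moment at which its call begins: read the wrist's pose just before it. get_calibration takes no time and is no camera call.
- r.job_done(): hands the job in; it is judged then, once.
The state is a dict: "time": time; "joint_pos": joint angles; "dq": joint speeds; "joint_efforts": joint torques, N m; "tcp_pos": TCP position; "eef_rot": TCP orientation; "wrist_force": force on the tool from outside, world axes, zero at the start; "moment": the same for the moment, N m; "finger_gap": opening from 0.0 (shut) to 1.0 (fully open); "finger_force": force on a finger pad.
Only numpy, scipy, OpenCV 4.12 (cv2) and the standard library are available. Lean on these libraries where they do the work, as an engineer would, in place of code of your own. Each camera call takes 0.05 s, during which the arm holds its last target. There are 200 camera calls.

## Task

Push the upright lever pin of the iris unit round its arc with the fingertips until the lever's pointer lines up with the steel set-point tab clamped on the scale's rim. Then, with the pointer there, press the unit's round key right down and let it come up again. Only push gently: grasp or lift nothing, press the key only once the iris is set, do not shift the tab, and leave the things lying around the unit where they are.

Things in the scene. Friction and masses are not known exactly. Their poses are not given: they have to be found in the camera images.
- iris_unit: Iris unit fixed to the bench: grey foot 150x215x16 mm (own x -75..75, y -80..134), aluminium scale disc (radius 88, top 30 mm above the bench, graduations every 10 degrees on its front half), in the middle a dark knurled ring (radius 54, top at 52) round a glass. Origin on the bench on the ring's upright axis; z up, -x to the front (scale side), +y to the side where the key stands.
- lever (a joint): Angle of the turning ring and its lever about the upright axis, rad; 0 = the lever points to the unit's -x, positive = counter-clockwise seen from above (at +pi/2 it would point to the unit's -y). Stops at +-1.35. It turns freely against friction (about 0.12 N m, some 2 N at the pin) and stays where it is left.
- lever_pin (a point): Centre of the top of the lever's upright steel pin: 12 mm diameter, 66 mm from the ring axis, its top 92 mm above the bench; it rises 44 mm clear above the flat lever arm (13 mm wide, top at 48 mm), which joins it to the ring.
- pointer_tip (a point): End of the lever's narrow pointer blade (3 mm wide), 81 mm from the ring axis, straight outward of the pin, 34 mm above the bench.
- tab (a joint): Angle of the set-point tab about the same axis with the same zero and sense, rad. The tab is clamped stiffly and must not be shifted.
- tab_mark (a point): Middle of the inner face of the set-point tab, 81 mm from the ring axis, 34 mm above the bench: where the pointer's end has to stand. The tab is a plain steel block 12 mm wide round the arc, over the rim of the scale (81 to 103 mm from the axis, top at 36 mm), with a thin black line along its middle.
- key (a joint): Travel of the key, m: 0 = up, 0.006 = fully down; sprung, fully down takes 5 N; it comes up by itself.
- key_top (a point): Centre of the top face of the round key (26 mm diameter, 52 mm above the bench when up, moves straight down 6 mm), at 45 mm x and 106 mm y in the unit's frame.
- heat_sink_1: Bystander, to be left alone: a finned aluminium heat sink, 34x34x17 mm, loose, close to the unit. Origin at the centre of its underside.
- heat_sink_2: Bystander, to be left alone: a second finned aluminium heat sink, 34x34x17 mm, loose, close to the unit. Origin at the centre of its underside.
- usb_stick: Bystander, to be left alone: a small black USB stick, 56x18x8 mm, loose, close to the unit. Origin at the centre of its underside.
- label_roll: Bystander, to be left alone: a white roll of labels lying flat, 72x72x40 mm, loose, close to the unit. Origin at the centre of its underside.
- driver_b: Bystander, to be left alone: a small screwdriver, 175x22x22 mm, loose. Origin at the centre of its underside.

How it is judged:
By the outcome, as a careful person would: the job done as asked, in the order asked, and still so for the second after the job is handed in, with the robot touching nothing.
It also fails if it takes over 51 s, if anything falls off the work surface, if the arm or the gripper's body presses on something with over 40 N, if the wrist force passes 120 N, or if a joint passes its speed limit or range.

## Working session

There is one attempt and no reset: what is moved stays moved. The work goes in short steps, Python scripts to look and compute and a tool call to move; the robot and the scene stay as the last step left them, time stands still between calls to the robot, and variables do not carry over. Pictures are saved under pics/ and viewed, at most 10 in all, crops included, and the job is handed in when it is done.

Besides the shell and the picture viewer there is one more tool, called after "Request:" in YAML: its name, and indented under it one key for each argument. servo_tool: Moves the arm, as the interface text tells. Its arguments: {"type":"object","properties":{"moves":{"type":"array"},"claw":{"type":"number"},"grip_force":{"type":"number"}},"required":["moves"]}

```bash
mkdir -p pics; ls; python3 - <<'E'
from plant import r
import cv2
s=r.read_state();print(s)
for n in("scene","side","wrist"):
    cv2.imwrite(f"pics/{n}0.png",r.read_camera(n)); print(n,r.get_calibration(n))
a=cv2.imread("pics/scene0.png");
E
```

```text
pics
{'time': 0.0, 'joint_pos': array([-1.31081236e+00,  4.86917694e-02,  9.76043451e-02,  1.62201082e+00,
       -2.22211998e-05,  1.44300901e+00]), 'dq': array([-1.76803311e-03,  8.24225094e-04, -6.36624527e-04, -5.09771784e-04,
       -3.94356943e-05,  3.94693258e-04]), 'joint_efforts': array([-6.53544739e-04, -3.38781953e+01,  3.20015502e+01,  2.02919188e-02,
       -2.78441776e-04,  3.17234282e-06]), 'tcp_pos': array([ 0.19832636, -0.48536006,  0.19925119]), 'eef_rot': array([-3.08047615e+00, -6.04858402e-01,  2.73456546e-04]), 'wrist_force': array([-0.59327232,  0.31986392,  0.10771799]), 'moment': array([ 9.91879699e-03, -8.10444163e-03,  4.98982445e-05]), 'finger_force': 0.0, 'finger_gap': 0.9970608265631667}
scene {'fovy': 46.79169571490655, 'cx': 248.81762036307603, 'cy': 196.35583852904156, 'pose': array([[-0.51925812,  0.53918406, -0.66306225, -0.06919576],
       [-0.85461105, -0.33060676,  0.40042369,  0.48866389],
       [-0.00331079,  0.77458358,  0.6324629 ,  0.70205653],
       [ 0.        ,  0.        ,  0.        ,  1.        ]])}
side {'fovy': 56.647087955637836, 'cx': 251.5812416100956, 'cy': 187.33864290803388, 'pose': array([[ 0.98440677,  0.09434183, -0.14846864,  0.41210503],
       [-0.1738719 ,  0.39382677, -0.90259018, -0.76904683],
       [-0.02668108,  0.91433041,  0.40408913,  0.45581681],
       [ 0.        ,  0.        ,  0.        ,  1.        ]])}
wrist {'fovy': 65.70646984690485, 'cx': 257.1950161239877, 'cy': 192.68330478974332, 'mount': array([[-3.36424467e-04,  9.57763597e-01,  2.87556566e-01,
         7.34331517e-02],
       [ 9.99999723e-01,  5.13189093e-04, -5.39335481e-04,
         7.37518341e-04],
       [-6.64126783e-04,  2.87556305e-01, -9.57763504e-01,
        -1.73743638e-01],
       [ 0.00000000e+00,  0.00000000e+00,  0.00000000e+00,
         1.00000000e+00]])}
```

View pics/scene0.png

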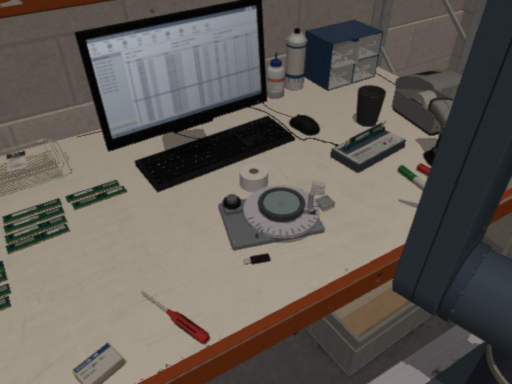

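View pics/side0.png

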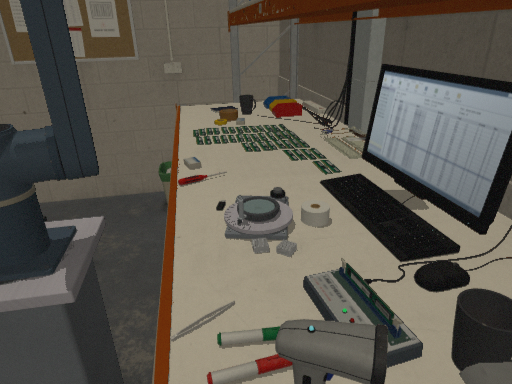

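Scene: the unit is at about (280,208), key at (232,201), roll (253,178), USB stick (257,259), heat sinks (318,190)/(326,203). Side: the unit is at (258,213), heat sinks (260,245)/(286,248). Next, enlarge both.

```bash
python3 - <<'E'
import cv2
a=cv2.imread("pics/scene0.png")[160:270,205:345]; b=cv2.imread("pics/side0.png")[175:265,205:335]
cv2.imwrite("pics/sc1.png",cv2.resize(a,None,fx=5,fy=5,interpolation=cv2.INTER_CUBIC))
cv2.imwrite("pics/si1.png",cv2.resize(b,None,fx=6,fy=6,interpolation=cv2.INTER_CUBIC))
E
```

```text
(no output)
```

View pics/sc1.png

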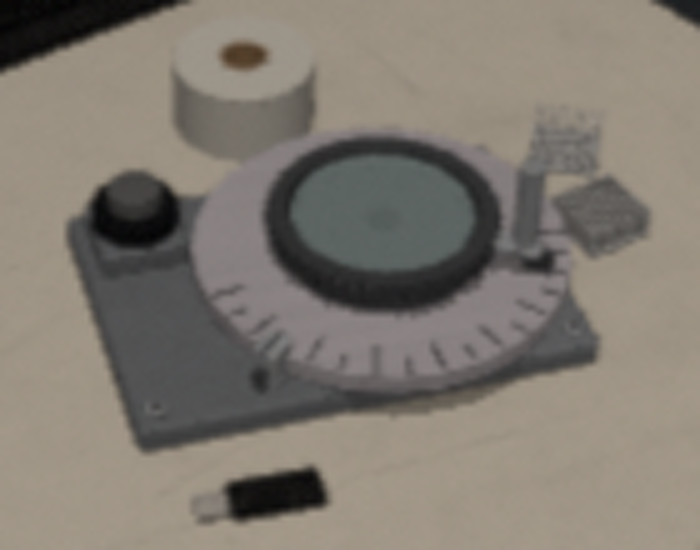

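View pics/si1.png

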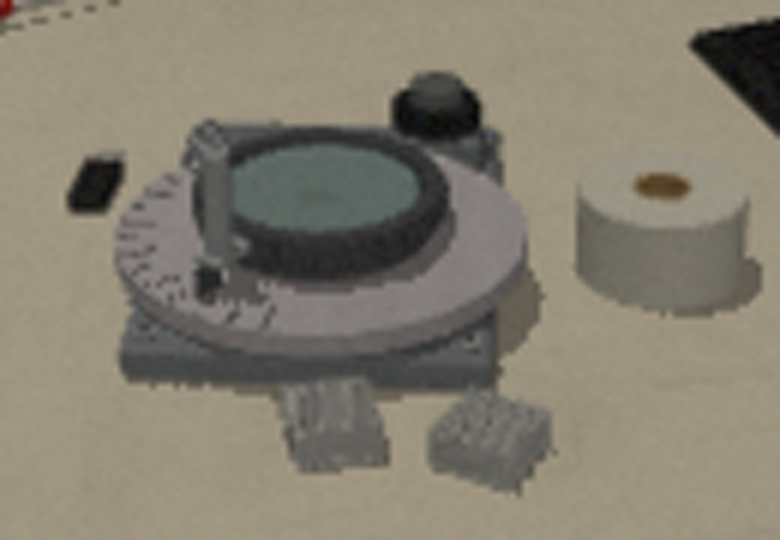

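```bash
cat >h.py <<'E'
import numpy as np
from plant import r
from scipy.spatial.transform import Rotation as R
def ray(n,u,v,T=None):
    c=r.get_calibration(n); f=192/np.tan(np.radians(c["fovy"])/2)
    x,y=(u-c["cx"])/f,(v-c["cy"])/f
    if n=="wrist":
        t=np.hypot(x,y); k=np.sin(t)/max(t,1e-9); d=np.array([x*k,-y*k,-np.cos(t)]); P=T@c["mount"]
    else: d=np.array([x,-y,-1]); P=c["pose"]
    return P[:3,3],P[:3,:3]@d
def hit(n,u,v,z,T=None):
    o,d=ray(n,u,v,T); return (o+d*(z-o[2])/d[2])
def proj(n,p,T=None):
    c=r.get_calibration(n); f=192/np.tan(np.radians(c["fovy"])/2)
    P=T@c["mount"] if n=="wrist" else c["pose"]
    q=P[:3,:3].T@(np.asarray(p)-P[:3,3]); x,y,z=q[0],-q[1],-q[2]
    h=np.hypot(x,y); s=f*np.arctan2(h,z)/h if n=="wrist" else f/z
    return np.array([c["cx"]+x*s,c["cy"]+y*s])
def tool(s): 
    T=np.eye(4);T[:3,:3]=R.from_rotvec(s["eef_rot"]).as_matrix();T[:3,3]=s["tcp_pos"];return T
E
python3 - <<'E'
from h import *
S=lambda x,y:("scene",205+x/5-.4,160+y/5-.4)
D=lambda x,y:("side",205+x/6-.4,175+y/6-.4)
for n,p,z in[("key",S(134,190),.052),("key",D(438,87),.052),("glass",S(383,212),.05),("glass",D(318,190),.05),("pin",S(532,165),.092),("pin",D(208,133),.092),("tab",S(277,350),.036),("foot corner",S(145,443),.01),("foot corner2",S(597,350),.014),("ptr",S(548,262),.034),("ptr",D(207,290),.034),("usb",S(260,497),0.004),("hs",S(605,215),.01),("hs",S(570,140),.01),("hs",D(335,425),.01),("hs",D(490,440),.01),("roll",S(244,60),.04)]:
    print(n,hit(*p,z).round(4))
E
```

```text
key [0.6294 0.1137 0.052 ]
key [0.6284 0.1043 0.052 ]
glass [0.5583 0.0233 0.05  ]
glass [0.5555 0.0179 0.05  ]
pin [ 0.5102 -0.0207  0.092 ]
pin [ 0.5074 -0.0044  0.092 ]
tab [0.5187 0.1056 0.036 ]
foot corner [0.5224 0.1703 0.01  ]
foot corner2 [ 0.4632 -0.0295  0.014 ]
ptr [ 0.5051 -0.0321  0.034 ]
ptr [ 0.5013 -0.0275  0.034 ]
usb [0.4745 0.1417 0.004 ]
hs [ 0.5387 -0.0956  0.01  ]
hs [ 0.5941 -0.1178  0.01  ]
hs [ 0.5389 -0.0977  0.01  ]
hs [ 0.5931 -0.1199  0.01  ]
roll [0.7035 0.0082 0.04  ]
```

Scene crop: pin top (532,165), pointer (548,262), tab near (277,350), key (134,190). The lever is at about +59° and the tab at about −50°, so I have to push it clockwise by about 109°. I'll take a view from above for accuracy.

```bash
cat >>h.py <<'E'
def shift(p,ang,T):
    """tool-axis shift (mm) and roll to reach TCP p with tool x at world angle ang (deg), tool down"""
    a=np.degrees(np.arctan2(T[1,0],T[0,0])); d=(ang-a+180)%360-180
    return (T[:3,:3].T@(np.array(p)-T[:3,3])*1000).round(1), round(float(-np.radians(d)),3)
E
python3 -c "
from h import *
print(shift([.55,-.075,.2],90,tool(r.read_state())))"
```

```text
(array([ 480.7, -247. ,    0. ]), -1.183)
```

Request:
servo_tool:
  moves:
    - [[15,-8,0],-0.04]
    - [[50,-26,0],-0.12]
    - [[90,-46,0],-0.22]
    - [[130,-67,0],-0.33]
    - [[170,-87,0],-0.43]
    - [[210,-108,0],-0.53]
    - [[250,-128,0],-0.63]
    - [[290,-149,0],-0.73]
    - [[330,-170,0],-0.83]
    - [[370,-190,0],-0.93]
    - [[410,-211,0],-1.02]
    - [[445,-229,0],-1.1]
    - [[470,-241,0],-1.16]
    - [[481,-247,0],-1.183]
    - [[481,-247,0],-1.183]
    - [[481,-247,0],-1.183]
    - [[481,-247,0],-1.183]
  claw: 1
  grip_force: 20

```text
time: 1.85
tcp_pos: [0.5496, -0.0765, 0.2006]
eef_rot: [2.224, 2.219, -0.001]
wrist_force: [0.6, -1.1, -0.1]
finger_gap: 0.001
finger_force: 0.0
```

```bash
python3 - <<'E'
from h import *
import cv2
s=r.read_state();T=tool(s);np.save("T1.npy",T);print(s["time"],s["tcp_pos"],s["finger_gap"],s["wrist_force"])
a=r.read_camera("wrist");cv2.imwrite("pics/w1raw.png",a)
for p in([.557,.02,.05],[.63,.11,.052],[.507,-.01,.092],[.52,.1,.036]):print(proj("wrist",p,T))
E
```

```text
1.85 [ 0.54959342 -0.07649196  0.20056854] 0.0008930514156990192 [ 0.59308779 -1.08075072 -0.08174785]
[263.53501084  83.91461288]
[329.88659741   8.09206947]
[211.51172021 112.92449446]
[230.19803561  17.70670868]
```

```bash
python3 - <<'E'
import cv2
a=cv2.imread("pics/w1raw.png")[0:180,150:390]
cv2.imwrite("pics/w1.png",cv2.resize(a,None,fx=3.33333,fy=3.33333,interpolation=cv2.INTER_CUBIC))
E
```

```text
(no output)
```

View pics/w1.png

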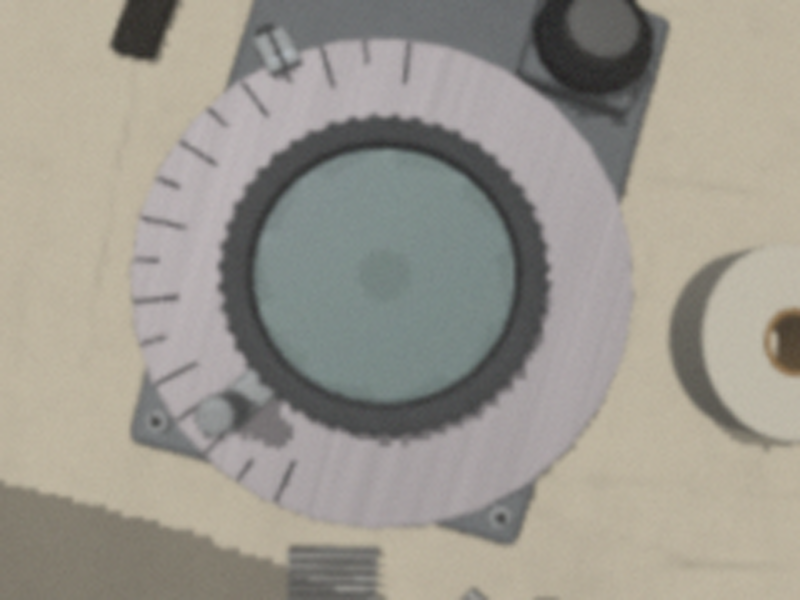

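Wrist crop: glass centre (385,275), disc rim x 133–633 and y 40–525, tab's black line (263,37)–(290,75), pin top (215,415), key top (603,25).

```bash
python3 - <<'E'
from h import *
T=np.load("T1.npy"); k=.3
W=lambda x,y,z:hit("wrist",150+x*k-.35,y*k-.35,z,T)
rim=[W(133,280,.03),W(633,285,.03),W(383,40,.03),W(383,525,.03)]
C=np.array([(rim[0][0]+rim[1][0])/2,(rim[2][1]+rim[3][1])/2]); print("rim c",C,rim[1]-rim[0],rim[2]-rim[3])
ring=[W(222,275,.052),W(549,275,.052),W(385,117,.052),W(385,437,.052)]
C2=np.array([(ring[0][0]+ring[1][0])/2,(ring[2][1]+ring[3][1])/2]);print("ring",C2,ring[1]-ring[0],ring[2]-ring[3])
C=(C+C2)/2
def A(p): d=p[:2]-C; return np.hypot(*d).round(4),np.degrees(np.arctan2(d[1],d[0])).round(2)%360
for n,p in dict(key=W(603,25,.052),tab1=W(263,37,.036),tab2=W(290,75,.034),pin=W(215,415,.092),ptr=W(183,422,.034),
 g1=W(427,47,.03) if 0 else W(408,60,.03),gm=W(155,299,.03),ge=W(286,480,.03)).items(): print(n,p.round(4),A(p))
E
```

```text
rim c [0.55907358 0.02247791] [ 0.17396104 -0.00111196  0.        ] [0.00017931 0.17291187 0.        ]
ring [0.55905996 0.02179824] [0.10522027 0.00047488 0.        ] [0.00010817 0.10564852 0.        ]
key [0.6308 0.1112 0.052 ] (np.float64(0.1144), np.float64(51.17))
tab1 [0.5181 0.1088 0.036 ] (np.float64(0.0959), np.float64(115.31))
tab2 [0.5272 0.0948 0.034 ] (np.float64(0.0794), np.float64(113.7))
pin [ 0.5093 -0.0208  0.092 ] (np.float64(0.0657), np.float64(220.81))
ptr [ 0.4896 -0.0264  0.034 ] (np.float64(0.0848), np.float64(214.95))
g1 [0.5674 0.1014 0.03  ] (np.float64(0.0797), np.float64(84.03))
gm [0.4798 0.017  0.03  ] (np.float64(0.0794), np.float64(183.72))
ge [ 0.5247 -0.0478  0.03  ] (np.float64(0.0779), np.float64(243.86))
```

```bash
cat >>h.py <<'E'
C=np.array([.559,.0221])
def behind(phi,gap,z,rad=66):
    p=np.radians(phi); er=np.array([np.cos(p),np.sin(p)]); t=np.array([np.sin(p),-np.cos(p)])
    return [*(C+rad/1e3*er-gap/1e3*t),z]
E
python3 -c "
from h import *
T=tool(r.read_state())
print(behind(220.8,36,.2),shift(behind(220.8,36,.2),130.8,T),shift(behind(220.8,36,.062),130.8,T))"
```

```text
[np.float64(0.5325614680706279), np.float64(-0.04827758186681018), 0.2] (array([ 28.3, -17.2,   0.6]), -0.714) (array([ 28.3, -17.2, 138.6]), -0.714)
```

Request:
servo_tool:
  moves:
    - [[7,-4,0],-0.14]
    - [[14,-9,0],-0.28]
    - [[21,-13,0],-0.42]
    - [[28,-17,0],-0.56]
    - [[28,-17,0],-0.7]
    - [[28,-17,5],-0.714]
    - [[28,-17,20],-0.714]
    - [[28,-17,45],-0.714]
    - [[28,-17,70],-0.714]
    - [[28,-17,95],-0.714]
    - [[28,-17,118],-0.714]
    - [[28,-17,132],-0.714]
    - [[28,-17,138],-0.714]
    - [[28,-17,138],-0.714]
    - [[28,-17,138],-0.714]

```text
time: 3.4
tcp_pos: [0.5342, -0.0478, 0.0636]
eef_rot: [1.305, 2.855, 0.001]
wrist_force: [0.3, 0.3, 0.2]
finger_gap: -0.005
finger_force: 0.0
```

```bash
python3 - <<'E'
from h import *
s=r.read_state();T=tool(s);print(s["time"],s["tcp_pos"],s["wrist_force"])
for i,phi in enumerate(range(0,52,3)):
    f=220.8-max(phi-9,0); g=[33,25,19,17][min(i,3)]
    m,a=shift(behind(f,g,.062),f-90,T); print([list(map(float,m.round())),round(a,2)],end=", ")
E
```

```text
3.4 [ 0.53421613 -0.04779853  0.06359089] [0.27124635 0.32184863 0.17528516]
[[4.0, -2.0, 2.0], 0.0], [[12.0, -2.0, 2.0], 0.0], [[18.0, -2.0, 2.0], 0.0], [[20.0, -2.0, 2.0], 0.0], [[23.0, -2.0, 2.0], 0.05], [[27.0, -3.0, 2.0], 0.11], [[30.0, -3.0, 2.0], 0.16], [[34.0, -4.0, 2.0], 0.21], [[37.0, -4.0, 2.0], 0.26], [[41.0, -4.0, 2.0], 0.32], [[44.0, -3.0, 2.0], 0.37], [[48.0, -3.0, 2.0], 0.42], [[52.0, -2.0, 2.0], 0.47], [[55.0, -1.0, 2.0], 0.53], [[58.0, -0.0, 2.0], 0.58], [[62.0, 1.0, 2.0], 0.63], [[65.0, 2.0, 2.0], 0.68], [[68.0, 4.0, 2.0], 0.73],
```

Request:
servo_tool:
  moves:
    - [[4,-2,1],0]
    - [[11,-2,1],0]
    - [[16,-2,1],0]
    - [[20,-2,1],0]
    - [[23,-2,1],0.05]
    - [[27,-3,1],0.11]
    - [[30,-3,1],0.16]
    - [[34,-4,1],0.21]
    - [[37,-4,1],0.26]
    - [[41,-4,1],0.32]
    - [[44,-3,1],0.37]
    - [[48,-3,1],0.42]
    - [[52,-2,1],0.47]
    - [[55,-1,1],0.53]
    - [[58,0,1],0.58]
    - [[62,1,1],0.63]
    - [[65,2,1],0.68]
    - [[68,4,1],0.73]
    - [[68,4,1],0.73]

```text
time: 5.3
tcp_pos: [0.4917, 0.0071, 0.0615]
eef_rot: [2.238, 2.205, 0.0]
wrist_force: [-0.0, -0.2, -0.7]
finger_gap: -0.003
finger_force: 0.0
```

```bash
python3 - <<'E'
from h import *
import cv2
s=r.read_state();T=tool(s);print(s["time"],s["tcp_pos"],s["wrist_force"])
a=r.read_camera("wrist");b=r.read_camera("scene")
b=cv2.resize(b[165:255,215:335],(512,384),interpolation=cv2.INTER_CUBIC)
cv2.imwrite("pics/c2.png",cv2.resize(np.hstack([a,b]),(800,300),interpolation=cv2.INTER_AREA))
f0=220.8-42
for i in range(18):
    f=f0-3*i
    m,an=shift(behind(f,17,.062),f-90,T); print(f,[list(map(float,m.round())),round(an,2)],end=", ")
E
```

```text
5.3 [0.49167882 0.00713322 0.06153806] [-0.02639754 -0.17004466 -0.73977801]
178.8 [[-1.0, 1.0, -0.0], 0.01], 175.8 [[3.0, 0.0, -0.0], 0.06], 172.8 [[6.0, -0.0, -0.0], 0.11], 169.8 [[10.0, -1.0, -0.0], 0.16], 166.8 [[14.0, -1.0, -0.0], 0.21], 163.8 [[17.0, -1.0, -0.0], 0.27], 160.8 [[21.0, -1.0, -0.0], 0.32], 157.8 [[24.0, -1.0, -0.0], 0.37], 154.8 [[28.0, -0.0, -0.0], 0.42], 151.8 [[31.0, 1.0, -0.0], 0.48], 148.8 [[35.0, 2.0, -0.0], 0.53], 145.8 [[38.0, 3.0, -0.0], 0.58], 142.8 [[41.0, 4.0, -0.0], 0.63], 139.8 [[45.0, 5.0, -0.0], 0.69], 136.8 [[48.0, 7.0, -0.0], 0.74], 133.8 [[51.0, 9.0, -0.0], 0.79], 130.8 [[54.0, 10.0, -0.0], 0.84], 127.80000000000001 [[57.0, 13.0, -0.0], 0.9],
```

View pics/c2.png

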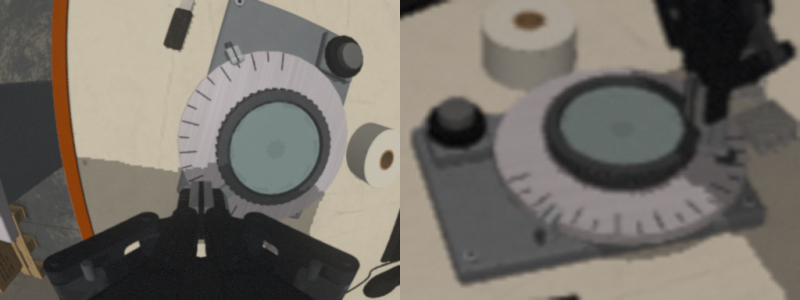

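The wrist view shows the fingers at (200,210), but the scene view doesn't make clear whether the pin moved. I'll enlarge it.

```bash
python3 - <<'E'
from h import *
import cv2
T=tool(r.read_state())
a=r.read_camera("wrist");b=r.read_camera("scene")
f=cv2.INTER_CUBIC
cv2.imwrite("pics/c3.png",np.hstack([cv2.resize(a[190:340,200:320],(400,500),interpolation=f),cv2.resize(b[170:230,285:333],(400,500),interpolation=f)]))
for phi in(220.8,178.8):
    p=np.radians(phi);e=np.array([np.cos(p),np.sin(p)])
    for R_,z in((.066,.092),(.066,.048),(.081,.034)):
        q=[*(C+R_*e),z];w=proj("wrist",q,T);c=proj("scene",q);print(phi,z,((w-[200,190])*10/3).round(),((c-[285,170])*8.33+[400,0]).round())
E
```

```text
220.8 0.092 [288. 323.] [620. 190.]
220.8 0.048 [271. 205.] [606. 317.]
220.8 0.034 [216. 215.] [656. 367.]
178.8 0.092 [193.  87.] [520. 281.]
178.8 0.048 [192.   6.] [508. 408.]
178.8 0.034 [121. -13.] [538. 481.]
```

View pics/c3.png

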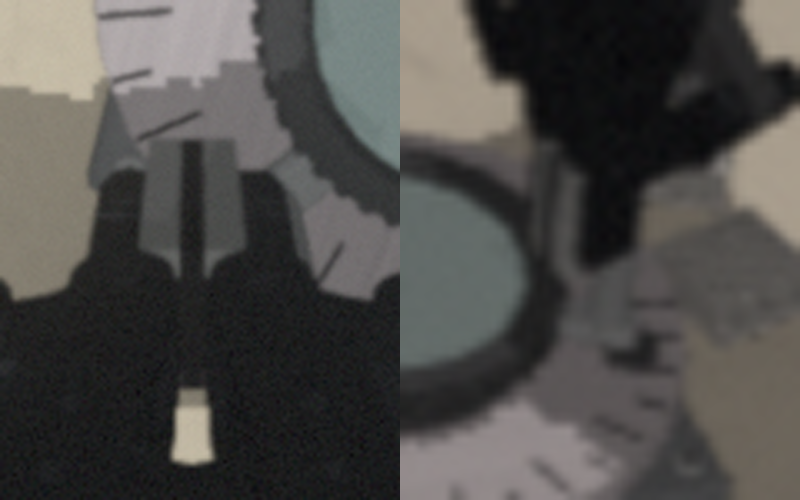

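```bash
python3 - <<'E'
from h import *
s=r.read_state();T=tool(s);x,y=T[:2,0],T[:2,1]
t=T[:3,3]
for n,q in dict(tcp=t,up20=t+[0,0,.02],up40=t+[0,0,.04],px=t+.011*T[:3,0],mx=t-.011*T[:3,0],py=t+.015*T[:3,1]).items():
    print(n,((proj("wrist",q,T)-[200,190])*10/3).round(),((proj("scene",q)-[285,170])*8.33+[400,0]).round())
def A(p): d=p[:2]-C; return p.round(4),np.hypot(*d).round(4),np.degrees(np.arctan2(d[1],d[0])).round(2)%360
print("arm",A(hit("wrist",200+300*.3,190+170*.3,.048,T)))
print("ptr scene",A(hit("scene",285+(630-400)/8.33,170+350/8.33,.034)))
print("armscene",A(hit("scene",285+(600-400)/8.33,170+310/8.33,.048)))
E
```

```text
tcp [188. 111.] [567. 350.]
up20 [187. 156.] [572. 292.]
up40 [187. 212.] [579. 232.]
px [187.  57.] [532. 364.]
mx [188. 164.] [600. 336.]
py [267. 111.] [533. 318.]
arm (array([ 0.5152, -0.0129,  0.048 ]), np.float64(0.0561), np.float64(218.64))
ptr scene (array([ 0.5069, -0.029 ,  0.034 ]), np.float64(0.073), np.float64(224.43))
armscene (array([ 0.5122, -0.0213,  0.048 ]), np.float64(0.0638), np.float64(222.83))
```

The lever still seems to be at about 220°, and the fingertips look higher than the TCP reading says. I'll lift, go back behind the pin, and look at the tips themselves.

```bash
python3 - <<'E'
from h import *
T=tool(r.read_state())
print(shift(behind(220.8,40,.122),130.8,T))
E
```

```text
(array([-57.2,  44.2, -60.5]), -0.727)
```

Request:
servo_tool:
  moves:
    - [[0,0,-10],0]
    - [[0,0,-30],0]
    - [[0,0,-50],0]
    - [[0,0,-60],0]
    - [[-6,5,-60],-0.1]
    - [[-15,12,-60],-0.22]
    - [[-28,22,-60],-0.36]
    - [[-40,31,-60],-0.5]
    - [[-50,39,-60],-0.62]
    - [[-57,44,-60],-0.727]
    - [[-57,44,-60],-0.727]
    - [[-57,44,-60],-0.727]

```text
time: 6.7
tcp_pos: [0.5348, -0.0511, 0.1214]
eef_rot: [-1.313, -2.854, -0.0]
wrist_force: [-0.2, -1.0, 0.3]
finger_gap: 0.002
finger_force: 0.0
```

```bash
python3 - <<'E'
from h import *
import cv2
s=r.read_state();T=tool(s);t=T[:3,3];print(t,s["wrist_force"],s["finger_gap"])
out=[]
for n in("scene","side","wrist"):
    a=r.read_camera(n);cv2.imwrite(f"pics/raw4{n}.png",a)
    if n=="wrist": x0,y0=200,190; 
    else: x0,y0=(proj(n,t)-[50,75]).astype(int)
    w,h=(100,150)
    o=cv2.resize(a[y0:y0+h,x0:x0+w],(400,600),interpolation=cv2.INTER_CUBIC)
    q=((proj(n,t,T)-[x0,y0]+.5)*4).astype(int); cv2.drawMarker(o,tuple(map(int,q)),(0,0,255),0,14,1); print(n,x0,y0,q)
    out.append(o)
cv2.imwrite("pics/c4.png",np.hstack(out[:2]))
E
```

```text
[ 0.53476148 -0.05110604  0.12136832] [-0.15092824 -1.02532502  0.32957128] 0.0015440971963291991
scene 266 96 [203 305]
side 203 117 [204 303]
wrist 200 190 [230 134]
```

View pics/c4.png

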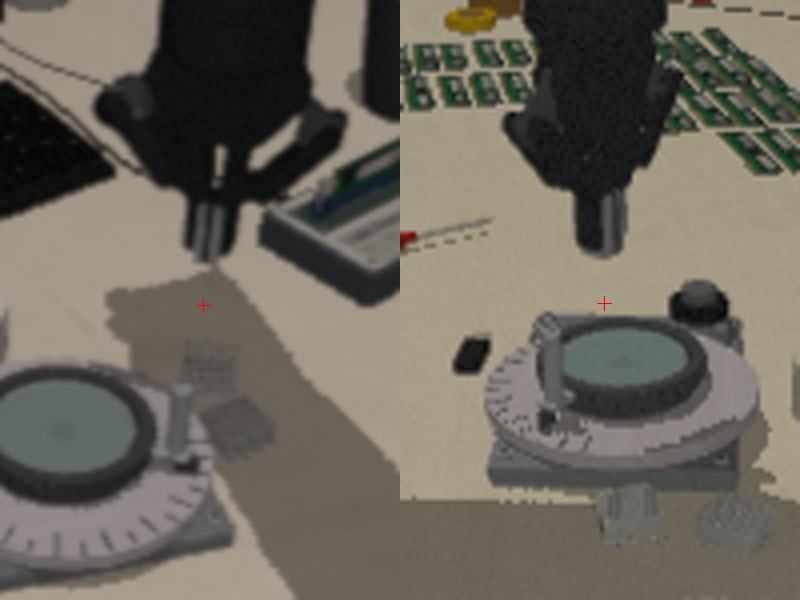

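Tip ends in this view: scene crop (208,260), side crop (200,254). Both are well above the projected TCP, and the lever hasn't moved. I'll triangulate the actual tip.

```bash
python3 - <<'E'
from h import *
T=tool(r.read_state())
def tri(a,b):
    M=np.zeros((3,3));v=np.zeros(3)
    for o,d in(a,b):
        d=d/np.linalg.norm(d);P=np.eye(3)-np.outer(d,d);M+=P;v+=P@o
    return np.linalg.solve(M,v)
for s,d in[((208,260),(200,254)),((211,262),(200,254)),((208,262),(203,256)),((205,255),(200,250))]:
    p=tri(ray("scene",266+s[0]/4-.4,96+s[1]/4-.4),ray("side",203+d[0]/4-.4,117+d[1]/4-.4))
    print(p.round(4),(T[:3,:3].T@(p-T[:3,3])*1000).round(1))
# lever check: pin top scene (180,390) side (147,318)
print(hit("scene",266+181/4-.4,96+389/4-.4,.092),hit("side",203+147/4-.4,117+320/4-.4,.092))
E
```

```text
[ 0.5335 -0.0505  0.1519] [  0.9  -0.8 -30.4]
[ 0.5327 -0.0514  0.1516] [  0.7  -1.9 -30.1]
[ 0.5346 -0.0512  0.1503] [ -0.3  -0.4 -28.8]
[ 0.5343 -0.0493  0.1543] [  1.3   0.6 -32.8]
[ 0.50964929 -0.01986983  0.092     ] [ 0.50772922 -0.00354952  0.092     ]
```

The tips are 30 mm short of the stated TCP along the tool axis, with no sideways error. So I'll work with TCP z of about 0.037, which puts the tips at about 0.067.

```bash
python3 - <<'E'
from h import *
T=tool(r.read_state())
print(shift(behind(220.8,36,.037),130.8,T))
E
```

```text
(array([ 3.2, -0. , 84.5]), -0.002)
```

Request:
servo_tool:
  moves:
    - [[0,0,10],0]
    - [[0,0,30],0]
    - [[0,0,50],0]
    - [[0,0,68],0]
    - [[0,0,80],0]
    - [[0,0,84],0]
    - [[0,0,84],0]
    - [[0,0,84],0]

```text
time: 7.65
tcp_pos: [0.5356, -0.0513, 0.0383]
eef_rot: [1.309, 2.854, 0.0]
wrist_force: [-0.1, 0.5, 0.0]
finger_gap: -0.001
finger_force: 0.0
```

```bash
python3 - <<'E'
from h import *
s=r.read_state();T=tool(s);print(s["time"],s["tcp_pos"],s["wrist_force"])
for i in range(17):
    f=220.8-max(3*i-9,0); g=[33,25,20,17][min(i,3)]
    m,a=shift(behind(f,g,.037),f-90,T); print([list(map(float,m.round())),round(a,2)],end=", ")
E
```

```text
7.65 [ 0.53563486 -0.05126955  0.03828144] [-0.07051241  0.54617027  0.03892867]
[[7.0, -0.0, 1.0], -0.0], [[15.0, -0.0, 1.0], -0.0], [[20.0, -0.0, 1.0], -0.0], [[23.0, -0.0, 1.0], -0.0], [[27.0, -1.0, 1.0], 0.05], [[30.0, -2.0, 1.0], 0.1], [[34.0, -2.0, 1.0], 0.16], [[37.0, -2.0, 1.0], 0.21], [[41.0, -3.0, 1.0], 0.26], [[44.0, -2.0, 1.0], 0.31], [[48.0, -2.0, 1.0], 0.36], [[52.0, -2.0, 1.0], 0.42], [[55.0, -1.0, 1.0], 0.47], [[59.0, -0.0, 1.0], 0.52], [[62.0, 1.0, 1.0], 0.57], [[65.0, 2.0, 1.0], 0.63], [[69.0, 4.0, 1.0], 0.68],
```

Request:
servo_tool:
  moves:
    - [[7,0,0],0]
    - [[15,0,0],0]
    - [[20,0,0],0]
    - [[23,0,0],0]
    - [[27,-1,0],0.05]
    - [[30,-2,0],0.1]
    - [[34,-2,0],0.16]
    - [[37,-2,0],0.21]

```text
time: 8.45
tcp_pos: [0.5096, -0.0253, 0.0378]
eef_rot: [1.604, 2.699, -0.002]
wrist_force: [0.1, -2.6, -0.7]
finger_gap: 0.0
finger_force: 1.1
```

```bash
python3 - <<'E'
from h import *
import cv2
s=r.read_state();T=tool(s);print(s["time"],s["tcp_pos"],s["wrist_force"])
A=r.read_camera("scene").astype(int);cv2.imwrite("pics/raw5.png",A)
for i in range(19):
    f=220.8-12-3*i
    m,a=shift(behind(f,17,.037),f-90,T); print(f,[list(map(float,m.round())),round(a,2)],end=", ")
E
```

```text
8.45 [ 0.50959675 -0.02526517  0.03781227] [ 0.08979756 -2.57439643 -0.69537527]
208.8 [[1.0, 0.0, 1.0], -0.0], 205.8 [[4.0, -1.0, 1.0], 0.05], 202.8 [[8.0, -1.0, 1.0], 0.1], 199.8 [[11.0, -2.0, 1.0], 0.15], 196.8 [[15.0, -2.0, 1.0], 0.2], 193.8 [[18.0, -2.0, 1.0], 0.26], 190.8 [[22.0, -2.0, 1.0], 0.31], 187.8 [[26.0, -2.0, 1.0], 0.36], 184.8 [[29.0, -1.0, 1.0], 0.41], 181.8 [[32.0, -0.0, 1.0], 0.47], 178.8 [[36.0, 0.0, 1.0], 0.52], 175.8 [[39.0, 1.0, 1.0], 0.57], 172.8 [[43.0, 2.0, 1.0], 0.62], 169.8 [[46.0, 4.0, 1.0], 0.68], 166.8 [[49.0, 6.0, 1.0], 0.73], 163.8 [[52.0, 7.0, 1.0], 0.78], 160.8 [[55.0, 9.0, 1.0], 0.83], 157.8 [[58.0, 11.0, 1.0], 0.89], 154.8 [[61.0, 13.0, 1.0], 0.94], [ WARN:0@0.296] global loadsave.cpp:1063 imwrite_ Unsupported depth image for selected encoder is fallbacked to CV_8U.
```

Contact: 2.6 N against the pin. I'll keep pushing.

Request:
servo_tool:
  moves:
    - [[4,-1,0],0.05]
    - [[8,-1,0],0.1]
    - [[11,-2,0],0.15]
    - [[15,-2,0],0.2]
    - [[18,-2,0],0.26]
    - [[22,-2,0],0.31]
    - [[26,-2,0],0.36]
    - [[29,-1,0],0.41]
    - [[32,0,0],0.47]
    - [[36,0,0],0.52]
    - [[39,1,0],0.57]
    - [[43,2,0],0.62]
    - [[46,4,0],0.68]
    - [[49,6,0],0.73]
    - [[52,7,0],0.78]
    - [[55,9,0],0.83]
    - [[58,11,0],0.89]
    - [[61,13,0],0.94]

```text
time: 10.3
tcp_pos: [0.4912, 0.0347, 0.0376]
eef_rot: [2.652, 1.681, -0.002]
wrist_force: [-0.2, -2.2, -0.1]
finger_gap: 0.003
finger_force: 1.1
```

```bash
python3 - <<'E'
from h import *
s=r.read_state();T=tool(s);print(s["time"],s["tcp_pos"],s["wrist_force"],s["joint_pos"][5])
for i in range(15):
    f=154.8-3*i
    m,a=shift(behind(f,17,.037),f-90,T); print(round(f,1),[list(map(float,m.round(1))),round(a,2)],end=", ")
E
```

```text
10.3 [0.49115603 0.03472746 0.03756135] [-0.21295509 -2.1702492  -0.09279932] 1.9470432028983546
154.8 [[0.5, 0.8, 0.6], -0.0], 151.8 [[3.9, -0.0, 0.6], 0.05], 148.8 [[7.5, -0.7, 0.5], 0.1], 145.8 [[11.0, -1.1, 0.5], 0.16], 142.8 [[14.6, -1.3, 0.5], 0.21], 139.8 [[18.1, -1.4, 0.5], 0.26], 136.8 [[21.7, -1.3, 0.5], 0.31], 133.8 [[25.2, -1.0, 0.5], 0.37], 130.8 [[28.8, -0.5, 0.5], 0.42], 127.8 [[32.3, 0.2, 0.5], 0.47], 124.8 [[35.7, 1.1, 0.5], 0.52], 121.8 [[39.2, 2.1, 0.5], 0.57], 118.8 [[42.5, 3.3, 0.5], 0.63], 115.8 [[45.8, 4.7, 0.5], 0.68], 112.8 [[49.0, 6.3, 0.5], 0.73],
```

Request:
servo_tool:
  moves:
    - [[4,0,0],0.05]
    - [[7.5,-0.5,0],0.1]
    - [[11,-1,0],0.16]
    - [[14.5,-1,0],0.21]
    - [[18,-1.5,0],0.26]
    - [[21.5,-1,0],0.31]
    - [[25,-1,0],0.37]
    - [[29,-0.5,0],0.42]
    - [[32,0,0],0.47]
    - [[35.5,1,0],0.52]
    - [[39,2,0],0.57]
    - [[39,2,0],0.57]

```text
time: 11.5
tcp_pos: [0.5094, 0.0699, 0.0374]
eef_rot: [3.018, 0.873, -0.001]
wrist_force: [-0.1, 0.2, 1.0]
finger_gap: 0.002
finger_force: 0.5
```

```bash
python3 - <<'E'
from h import *
import cv2
s=r.read_state();T=tool(s);np.save("T6.npy",T);print(s["time"],s["tcp_pos"],s["wrist_force"],s["joint_pos"][5])
a=r.read_camera("wrist");b=r.read_camera("scene")
q=[*(C+.081*np.array([np.cos(2.0),np.sin(2.0)])),.034]
w=(proj("wrist",q,T)-[40,60]).astype(int).clip(0); c=(proj("scene",q)-[20,40]).astype(int);print(w,c)
A=cv2.resize(a[w[1]:w[1]+120,w[0]:w[0]+80],(400,600),interpolation=2);B=cv2.resize(b[c[1]:c[1]+60,c[0]:c[0]+40],(400,600),interpolation=2)
cv2.imwrite("pics/c6.png",np.hstack([A,B]))
E
```

```text
11.5 [0.50944069 0.06989668 0.03735303] [-0.07391698  0.23690744  0.96746051] 2.584714028915599
[194 121] [242 186]
```

View pics/c6.png

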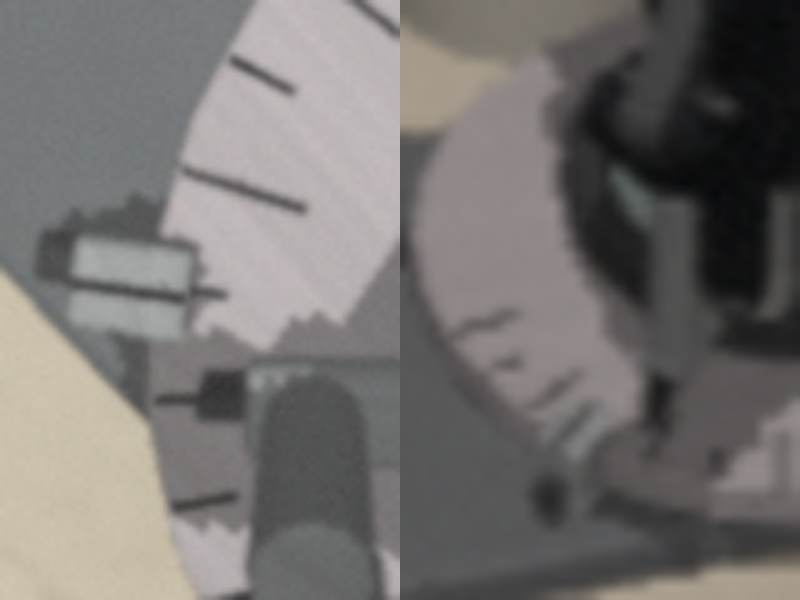

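Wrist crop: tab line (60,283)–(185,297), pointer's dark blade (200–245, 372–420), lever arm (250–400, 360–465), pin top (315,565).

```bash
python3 - <<'E'
from h import *
T=np.load("T6.npy")
W=lambda x,y,z:hit("wrist",194+x/5-.4,121+y/5-.4,z,T)
def A(p): d=p[:2]-C; return np.hypot(*d).round(4),(np.degrees(np.arctan2(d[1],d[0]))%360).round(2)
for n,p in dict(tab_in=W(187,297,.034),tabtop_in=W(185,296,.036),tabtop_out=W(70,284,.036),ptr_tip=W(202,396,.034),ptr_lo=W(202,420,.034),ptr_hi=W(202,372,.034),ptr_in=W(243,394,.034),pin=W(313,565,.092),armc=W(252,412,.048),g104=W(240,190,.03),g114=W(222,295,.03),g124=W(165,401,.03),g134=W(205,500,.03)).items(): print(n,p.round(4),A(p))
for f in range(116,132,2):
    e=np.array([np.cos(np.radians(f)),np.sin(np.radians(f))])
    print(f,[((proj("wrist",[*(C+R_*e),z],T)-[194,121]+.4)*5).round().tolist() for R_,z in((.081,.034),(.073,.034),(.066,.092),(.070,.048))])
E
```

```text
tab_in [0.5252 0.0979 0.034 ] (np.float64(0.083), np.float64(114.03))
tabtop_in [0.5257 0.0983 0.036 ] (np.float64(0.0831), np.float64(113.6))
tabtop_out [0.5195 0.1111 0.036 ] (np.float64(0.0973), np.float64(113.94))
ptr_tip [0.5152 0.0897 0.034 ] (np.float64(0.0806), np.float64(122.93))
ptr_lo [0.5125 0.0881 0.034 ] (np.float64(0.0807), np.float64(125.2))
ptr_hi [0.5179 0.0913 0.034 ] (np.float64(0.0805), np.float64(120.69))
ptr_in [0.5182 0.0855 0.034 ] (np.float64(0.0754), np.float64(122.78))
pin [0.5256 0.0796 0.092 ] (np.float64(0.0665), np.float64(120.18))
armc [0.5211 0.0853 0.048 ] (np.float64(0.0737), np.float64(120.95))
g104 [0.5394 0.0991 0.03  ] (np.float64(0.0795), np.float64(104.3))
g114 [0.5267 0.094  0.03  ] (np.float64(0.0788), np.float64(114.16))
g124 [0.5108 0.093  0.03  ] (np.float64(0.0857), np.float64(124.22))
g134 [0.5017 0.0816 0.03  ] (np.float64(0.0826), np.float64(133.9))
116 [[201.0, 321.0], [265.0, 328.0], [323.0, 515.0], [287.0, 363.0]]
118 [[199.0, 343.0], [263.0, 347.0], [320.0, 539.0], [285.0, 383.0]]
120 [[198.0, 364.0], [262.0, 367.0], [319.0, 563.0], [284.0, 403.0]]
122 [[198.0, 386.0], [262.0, 386.0], [318.0, 587.0], [284.0, 423.0]]
124 [[199.0, 407.0], [262.0, 406.0], [318.0, 610.0], [284.0, 443.0]]
126 [[201.0, 429.0], [264.0, 425.0], [320.0, 633.0], [285.0, 463.0]]
128 [[203.0, 449.0], [266.0, 444.0], [322.0, 655.0], [287.0, 482.0]]
130 [[206.0, 470.0], [268.0, 462.0], [325.0, 677.0], [290.0, 501.0]]
```

```bash
python3 - <<'E'
from h import *
T=np.load("T6.npy")
d=T[:2,3]-C;print(np.hypot(*d),np.degrees(np.arctan2(d[1],d[0])), "phi by gap17:",np.degrees(np.arctan2(d[1],d[0]))-np.degrees(np.arctan(17/66)))
# 5 deg step from the commanded pose (f=121.8)
for k in(2.5,5):
    T0=np.array(T); p0=np.array(behind(121.8,17,.037)); f=121.8-k
    print(shift(T[:3,3]+np.array(behind(f,17,.037))-p0,np.degrees(np.arctan2(T[1,0],T[0,0]))-k,T))
E
```

```text
0.06885236454073276 136.037228283335 phi by gap17: 121.59319255884276
(array([ 2.9, -0.7, -0. ]), 0.044)
(array([ 5.8, -1.2, -0. ]), 0.087)
```

Request:
servo_tool:
  moves:
    - [[1.5,0.5,0],0.02]
    - [[3,1,0],0.04]
    - [[4.5,1.5,0],0.07]
    - [[6,2,0],0.09]
    - [[6,2,0],0.09]
    - [[6,2,0],0.09]

```text
time: 12.2
tcp_pos: [0.5158, 0.0713, 0.0372]
eef_rot: [-3.054, -0.735, 0.001]
wrist_force: [-2.6, 0.7, -0.6]
finger_gap: 0.0
finger_force: 0.8
```

```bash
cat >look.py <<'E'
from h import *
import cv2,sys
s=r.read_state();T=tool(s);name=sys.argv[1];np.save(name+".npy",T)
a=r.read_camera("wrist");cv2.imwrite(f"pics/{name}.png",a);g=cv2.cvtColor(a,6)
print(s["time"],s["tcp_pos"],s["wrist_force"])
ph=np.arange(105,131,.5)
for R_,z in((97,.036),(92,.036),(87,.036),(80,.034),(78.5,.034),(77,.034),(70,.048),(66,.092)):
    q=np.array([proj("wrist",[*(C+R_/1e3*np.array([np.cos(p),np.sin(p)])),z],T) for p in np.radians(ph)],np.float32)
    v=cv2.remap(g,q[:,0],q[:,1],cv2.INTER_LINEAR).ravel(); print(R_,*v)
E
python3 - <<'E'
from h import *
T=tool(r.read_state()); p=np.radians(114.5);er=np.array([np.cos(p),np.sin(p)]);t=np.array([np.sin(p),-np.cos(p)])
print(shift([*(C+.095*er-.0734*t),.042],24.5,T))
E
```

```text
(array([-53.1, -34.7,  -4.8]), 0.044)
```

Request:
servo_tool:
  moves:
    - [[-4,0,0],0]
    - [[-12,0,-2],0]
    - [[-25,-4,-5],0.02]
    - [[-38,-15,-5],0.04]
    - [[-48,-27,-5],0.044]
    - [[-53,-35,-5],0.044]
    - [[-53,-35,-5],0.044]
    - [[-53,-35,-5],0.044]

```text
time: 13.0
tcp_pos: [0.4535, 0.0782, 0.0428]
eef_rot: [3.069, 0.667, 0.003]
wrist_force: [0.6, 0.4, -0.3]
finger_gap: 0.001
finger_force: 0.0
```

```bash
python3 look.py l7
```

```text
13.0 [0.45352822 0.07824329 0.04281307] [ 0.57378589  0.38219322 -0.29008128]
97 113 114 114 115 114 115 114 113 115 115 116 121 131 134 131 132 125 100 103 130 136 140 144 140 122 114 115 115 116 114 116 113 110 106 104 100 107 135 166 183 185 184 185 184 183 182 182 182 183 184 183 183
92 114 113 115 113 113 115 116 116 111 94 101 133 154 156 156 155 143 102 93 140 158 159 160 154 136 111 114 116 115 117 117 115 115 115 115 114 114 114 113 110 109 104 101 107 125 153 172 181 181 182 181 184
87 145 164 170 172 173 171 168 168 167 161 144 152 161 162 162 160 142 101 105 156 176 175 177 175 160 144 159 169 168 171 172 173 172 172 171 170 155 127 137 163 172 173 171 169 164 166 164 164 165 165 165 166
80 143 170 177 178 178 178 178 179 176 177 179 179 177 175 174 174 172 153 105 118 130 99 81 88 122 158 170 173 175 176 177 178 177 177 177 174 154 113 108 148 172 177 179 179 179 177 175 174 173 168 152 131
78.5 138 165 173 176 178 177 178 178 176 177 176 176 177 176 174 174 174 158 126 117 106 83 75 76 98 148 170 172 171 172 173 176 178 178 178 175 160 121 112 151 170 173 175 176 177 180 177 178 175 171 157 133
77 141 165 170 173 175 176 178 179 178 176 176 177 176 176 177 178 174 173 167 143 104 81 76 76 96 145 170 174 174 172 171 172 174 175 175 173 155 112 108 150 171 175 175 173 174 175 177 176 175 165 143 124
70 174 173 171 171 172 172 169 174 165 144 126 115 115 124 120 106 93 84 81 83 82 84 83 84 85 84 84 84 88 99 113 120 127 153 170 172 174 172 173 173 172 169 158 141 126 119 118 119 118 119 120 120
66 175 172 161 148 148 156 144 124 119 117 107 90 87 118 141 146 146 146 146 144 142 141 142 143 144 147 148 146 146 146 144 129 117 117 119 118 115 112 109 110 114 118 117 116 115 115 114 115 115 116 116 115
```

At this clean in-plane view the tab line and tab centre are at 113.7°. The pointer blade, pin and arm are all at 116.0°, so 2.3° is left.

Request:
servo_tool:
  moves:
    - [[5,8,0],0]
    - [[15,20,0],0]
    - [[28,29,2],0]
    - [[40,32,5],0]
    - [[48,32,5],0]
    - [[52,32,5],0]
    - [[54,32,5],0]
    - [[55,32,5],0]
    - [[56,32,5],0]
    - [[57,32,5],0]
    - [[57,32,5],0]
    - [[57,32,5],0]
    - [[52,32,5],0]
    - [[40,31,2],0]
    - [[25,22,0],0]
    - [[10,10,0],0]
    - [[0,0,0],0]
    - [[0,0,0],0]
    - [[0,0,0],0]

```text
time: 14.95
tcp_pos: [0.4535, 0.0785, 0.0428]
eef_rot: [3.07, 0.667, 0.003]
wrist_force: [-0.3, -0.2, 0.3]
finger_gap: 0.001
finger_force: 0.0
```

```bash
python3 look.py l8
```

```text
14.95 [0.45351117 0.07854018 0.04281106] [-0.28394492 -0.21448873  0.33351405]
97 113 112 112 113 113 115 114 115 116 117 114 122 134 133 130 128 119 91 89 119 131 135 139 136 123 113 115 115 116 115 114 115 111 106 102 100 112 141 171 184 185 184 183 184 184 184 182 182 182 183 184 184
92 114 113 114 113 113 114 115 115 111 98 103 133 155 156 157 155 139 96 91 139 158 162 159 155 135 111 114 116 115 116 115 114 116 116 115 114 116 115 113 109 107 104 101 104 124 148 169 179 182 179 182 182
87 146 165 173 171 172 170 170 168 168 162 144 152 161 161 161 159 152 101 88 135 158 162 165 165 156 141 160 168 168 170 170 174 172 171 170 169 153 125 139 165 172 171 170 168 167 166 165 164 165 166 166 165
80 146 170 176 179 179 177 177 177 176 176 178 178 177 175 173 159 125 84 65 79 118 159 175 174 173 173 173 174 174 178 178 176 178 178 178 174 151 108 108 152 174 178 178 178 178 177 176 175 173 172 158 131
78.5 140 165 173 176 178 177 177 178 177 177 177 177 178 177 172 145 100 80 77 83 115 157 173 175 175 174 173 171 172 174 174 176 177 179 178 175 157 118 118 153 171 174 175 178 177 177 179 178 176 173 159 136
77 143 166 169 171 174 176 177 178 177 175 176 178 175 169 150 128 97 80 78 84 115 157 173 176 175 177 176 174 173 173 171 173 174 175 176 172 150 109 108 153 172 176 174 173 174 175 176 177 178 170 146 127
70 173 171 171 172 171 164 142 120 120 121 113 98 87 85 84 82 83 85 84 84 81 85 85 84 90 104 118 125 136 154 167 171 174 174 172 173 173 172 173 172 170 168 157 140 124 119 118 118 119 120 120 118
66 165 161 156 156 132 123 122 114 108 127 143 145 145 145 145 143 141 142 144 145 146 147 146 146 147 145 141 117 111 149 168 153 129 116 108 103 101 108 116 116 118 116 115 114 114 115 116 115 116 114 116 115
```

The pointer is at 113.9–114.0° and the tab at 113.75°, so they are aligned to about 0.3 mm. Next, the key.

```bash
python3 - <<'E'
from h import *
T=tool(r.read_state())
print(shift([.6314,.1112,.12],58,T),shift([.6314,.1112,.03],58,T))
E
```

```text
(array([175.4,  43.9, -76.8]), -0.584) (array([175.2,  43.9,  13.2]), -0.584)
```

Request:
servo_tool:
  moves:
    - [[0,0,-15],0]
    - [[0,0,-40],0]
    - [[0,0,-65],0]
    - [[5,0,-77],0]
    - [[25,6,-77],-0.08]
    - [[55,14,-77],-0.18]
    - [[85,21,-77],-0.28]
    - [[115,29,-77],-0.38]
    - [[145,36,-77],-0.48]
    - [[165,41,-77],-0.56]
    - [[175,44,-75],-0.584]
    - [[175,44,-60],-0.584]
    - [[175,44,-35],-0.584]
    - [[175,44,-12],-0.584]
    - [[175,44,4],-0.584]
    - [[175,44,12],-0.584]
    - [[175,44,12],-0.584]
    - [[175,44,12],-0.584]

```text
time: 16.8
tcp_pos: [0.6305, 0.1108, 0.0308]
eef_rot: [2.748, 1.522, 0.001]
wrist_force: [-0.2, -0.2, 0.2]
finger_gap: 0.003
finger_force: 0.0
```

```bash
python3 - <<'E'
from h import *
import cv2
s=r.read_state();T=tool(s);t=T[:3,3];print(s["time"],t,s["wrist_force"],T[:3,2],shift([.6314,.1112,.022],58,T))
o=[]
for n in("scene","side"):
    a=r.read_camera(n);c=(proj(n,[.6314,.1112,.055])-[25,37]).astype(int)
    o.append(cv2.resize(a[c[1]:c[1]+75,c[0]:c[0]+50],(400,600),interpolation=2))
cv2.imwrite("pics/c9.png",np.hstack(o))
E
```

```text
16.8 [0.63045067 0.11084727 0.03076844] [-0.22014714 -0.18941396  0.18081966] [ 5.38930180e-04  8.62150312e-05 -9.99999851e-01] (array([0.8, 0.6, 8.8]), -0.001)
```

View pics/c9.png

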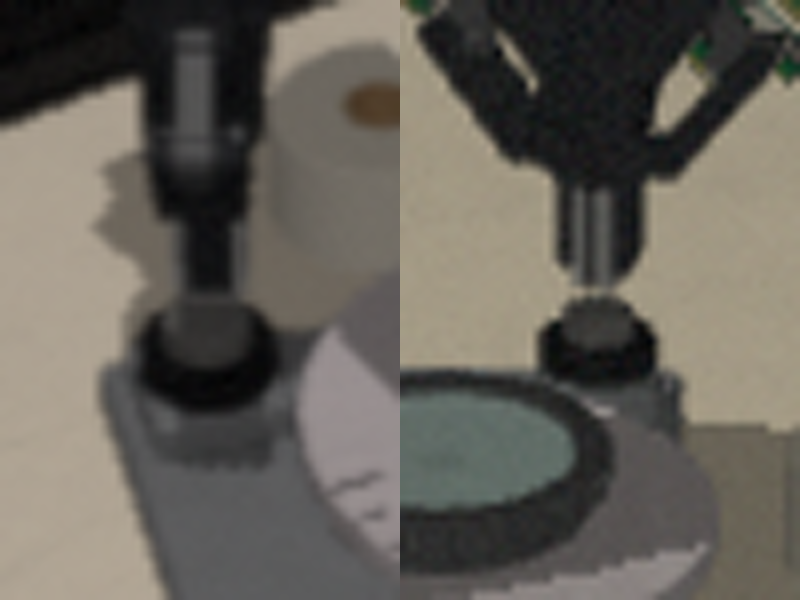

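The tips are centred just above the key: tip end at (210,290) in the scene half and (597,285) in the side half. Now press slowly while watching the force.

Request:
servo_tool:
  moves:
    - [[0,0,3],0]
    - [[0,0,6],0]
    - [[0,0,8],0]
    - [[0,0,10],0]
    - [[0,0,11],0]
    - [[0,0,12],0]
    - [[0,0,12],0]
    - [[0,0,12],0]

```text
time: 17.7
tcp_pos: [0.6303, 0.111, 0.0188]
eef_rot: [2.748, 1.522, 0.0]
wrist_force: [-1.9, -0.3, 2.9]
finger_gap: 0.005
finger_force: 1.4
```

Request:
servo_tool:
  moves:
    - [[0,0,0.5],0]
    - [[0,0,1],0]
    - [[0,0,1.5],0]
    - [[0,0,2],0]
    - [[0,0,2],0]
    - [[0,0,2],0]

```text
time: 18.3
tcp_pos: [0.6304, 0.111, 0.0166]
eef_rot: [2.748, 1.522, 0.0]
wrist_force: [-1.6, 0.1, 4.1]
finger_gap: -0.005
finger_force: 2.0
```

Request:
servo_tool:
  moves:
    - [[0,0,0.5],0]
    - [[0,0,1],0]
    - [[0,0,1.5],0]
    - [[0,0,1.5],0]
    - [[0,0,1.5],0]

```text
time: 18.8
tcp_pos: [0.6303, 0.1109, 0.0152]
eef_rot: [2.748, 1.522, 0.0]
wrist_force: [-3.3, -0.3, 5.1]
finger_gap: 0.0
finger_force: 2.6
```

Request:
servo_tool:
  moves:
    - [[0,0,0.5],0]
    - [[0,0,1],0]
    - [[0,0,1],0]
    - [[0,0,1],0]

```text
time: 19.2
tcp_pos: [0.6304, 0.1109, 0.0151]
eef_rot: [2.748, 1.522, 0.001]
wrist_force: [-3.3, -0.7, 7.9]
finger_gap: 0.002
finger_force: 4.2
```

Request:
servo_tool:
  moves:
    - [[0,0,0.5],0]
    - [[0,0,1],0]
    - [[0,0,1],0]
    - [[0,0,1],0]

```text
time: 19.6
tcp_pos: [0.6304, 0.111, 0.0151]
eef_rot: [2.748, 1.522, 0.001]
wrist_force: [-4.3, -0.9, 11.7]
finger_gap: 0.004
finger_force: 5.7
```

Request:
servo_tool:
  moves:
    - [[0,0,-2],0]
    - [[0,0,-6],0]
    - [[0,0,-12],0]
    - [[0,0,-25],0]
    - [[0,0,-50],0]
    - [[0,0,-80],0]
    - [[0,0,-105],0]
    - [[0,0,-105],0]
    - [[0,0,-105],0]

```text
time: 20.5
tcp_pos: [0.6312, 0.111, 0.1189]
eef_rot: [2.747, 1.522, 0.003]
wrist_force: [0.2, -0.9, 0.0]
finger_gap: 0.001
finger_force: 0.0
```

The key bottomed out: z stopped at 0.0151 while the force rose to 11.7 N. It is now released. One last check of the pointer, then hand in.

```bash
python3 look.py l10 | head -6; python3 - <<'E'
from plant import r
print(r.job_done())
E
```

```text
20.5 [0.63115718 0.11097382 0.11888324] [ 0.21780243 -0.94187696  0.03693968]
97 80 77 76 76 74 76 74 74 74 78 85 102 114 118 122 126 118 107 104 115 130 145 153 159 164 170 173 174 175 176 176 174 174 175 174 173 173 174 173 171 173 173 174 173 172 174 174 173 173 173 173 175
92 74 75 74 75 75 74 75 76 80 89 105 122 137 140 141 136 125 107 98 103 122 136 140 140 137 138 144 157 166 170 173 175 174 174 174 174 176 175 175 175 175 175 175 175 173 173 174 173 173 173 172 173
87 155 155 153 146 136 120 100 86 83 94 116 133 146 153 155 152 143 119 100 113 132 152 164 161 157 152 148 146 146 148 147 147 143 139 138 144 152 156 158 159 159 158 158 158 159 160 160 161 161 160 159 156
80 160 161 161 160 159 159 160 160 161 159 157 153 148 132 109 88 69 64 70 77 79 84 88 91 94 98 102 106 112 120 130 139 143 134 119 116 127 140 153 159 161 161 161 160 160 158 158 158 158 157 155 150
78.5 158 161 161 159 159 160 160 160 161 159 156 150 135 117 97 75 61 48 46 45 48 50 50 49 51 55 61 67 75 87 105 124 130 128 117 108 120 137 149 158 160 161 161 162 162 161 160 159 158 157 154 151
the job is handed in; nothing more can be done
None
```

I set the iris pointer to within about 0.3° of the tab line, then pressed the key fully down once and let it come back up. I handed the job in at about 20.5 s. My first push passed just above the pin without moving the lever, because the fingertips sit about 30 mm higher than the stated tool point, so I corrected for that. I did not re-check the bystanders in a picture at the end, though nothing came near them.

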